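# Square up the slumped heater plates and shut the keeper

### The arm

A 6-joint arm with a two-finger parallel gripper is mounted at the origin on the work surface. World frame = base frame: x ahead of the robot, y to its left, z up, the work surface at z = 0. Lengths are in m, angles in rad, forces in N, time in s.
With the tool pointing down it reaches from about 0.4 to 0.925 m from the base axis. Payload 3.4 kg.
Tool frame: the origin (TCP) lies on the centre line of the jaws, within the pads' length; the fingertips stand 19 mm ahead of it and the grasp point (between the pads) is the TCP; z points along the fingers, y is the direction in which the jaws open and shut (so a half turn about z gives the same grasp; the last joint's range is limited). The gripper opens to 85 mm and grips with 20 to 120 N. Pads are 22 mm wide; open, the fingers measure 114 mm over their backs; the gripper's body (76 mm by 85 mm) begins 54 mm behind the grasp point. The pads swing forward as they close: fully open they stand 13 mm farther back than shut.
Start: joints at [-0.073, 0.307, 1.506, -0, 1.328, -0.073], TCP at [0.575, -0, 0.25] pointing down, gripper open.
Joint ranges: [-3.12, 3.12], [-1.05, 2.28], [0.14, 2.33], [-1.42, 4.57], [0.1, 2.73], [-2.68, 2.68]. Speed limits (rad/s): [2.57, 2.57, 3.14, 3.14, 3.14, 3.14].

### API

Orientations are given as a unit quaternion [w, x, y, z].
In Python, from plant import manip gives the robot as it stands.
- The arm moves only by the shell command python3 -m crank 'ROWS' [FORCE]. ROWS is JSON, a list of rows, each an object of numbers: "dx", "dy", "dz": the shift along the tool's x, y, z as a fraction of full scale; "ax", "ay", "az": the turn, a rotation vector about the tool's x, y, z as a fraction of full scale; "jaw": the opening, from -1 (shut) to 1 (fully open). In form: [{"dx": .., "dy": .., "dz": .., "ax": .., "ay": .., "az": .., "jaw": ..}, ...]. A call has 1 to 12 rows; each row is the pose to reach, as a shift and turn from the pose commanded when the call began, along the tool's axes at that moment, turning the shorter way round; what a row does not reach only later rows make up. Full scale, the value 1, is 0.5 m for a shift and pi rad for a turn. A row lasts 1/12 s, in which the tool goes at most 41.7 mm and 7.16 degrees, less where a joint would pass 70% of its speed; a pose out of reach is approached as far as the arm can. A call with a number of a shift or a turn outside -1 to 1 is refused whole. A call with a gripper value outside its range is refused whole. The fingers move at their own pace and stop on an object; FORCE is the grip in N (left out, the last holds). Time passes only in rows, so rows that repeat a pose let the fingers close. It gives the time, the measured TCP pose, the force and the opening at its end, in the units of the state.
- manip.get_obs(): the state, without advancing time (a new reading comes with each control period).
- manip.camera(name): name is "scene" or "side" or "wrist"; returns (picture, depth): 400x640x3 uint8, red, green, blue; 400x640 float32, m along the optical axis (not along the pixel's ray), 0 where there is no reading.
- manip.camera_info(name): a dict with "camera_matrix" (3x3 intrinsics, pixels), "rvec" (rotation vector, rad) and "tvec" (3), from world to camera coordinates, as OpenCV has them. Camera axes: x right, y down, z forward; pixel columns grow to the right and rows downward; lengths in m; the calibration is good to about 2 mm. A picture is of the moment at which its call begins: read the wrist's pose just before it. camera_info takes no time and is no camera call; for the wrist camera it gives the pose at the moment of the call.
- manip.close_job(): hands the job in, once; it reports no verdict.
Trained networks look in the newest picture that a camera, given by its name, has taken for a name from the list of things; names that differ only in an ending like _2 or _b are one class to them, and where a whole thing is asked for, a point or a joint stands for the part that bears it (a point fixed in the world has none). Each returns a list of dicts, best first, with "score" (0 to 1); they miss things now and then, are a little off and sometimes report something else, mostly with a low value. They report only what shows in the picture. A call takes as long as a camera call. They do not tell look-alikes from the thing itself.
- manip.cut_out(name, camera): "mask" (400x640 bool, what is visible of it) and "uv" ([column, row] in pixels, amid what is visible of it).
The state is a dict: "t": time; "joint_pos": joint angles; "qd": joint speeds; "effort": joint torques, N m; "position": TCP position; "orientation": TCP orientation; "ft_force": force on the tool from outside, world axes, zero at the start; "moment": the same for the moment, N m; "gripper_width": finger opening in m.
Only numpy, scipy, OpenCV 4.12 (cv2) and the standard library are available. Lean on these libraries where they do the work, as an engineer would, in place of code of your own. Each camera call takes 0.05 s, during which the arm holds its last target. There are 200 camera calls.

### The job

The four ceramic heater plates have slumped in their blue rack. Push the row fully upright and tight against the backstop and slide the plates along until all their ends are flush with the side fence; only then swing the yellow keeper gate fully shut in front of them. Do not let any plate fall over, and leave the jar, beaker and screwdriver where they are.

Things in the scene. Friction and masses are not known exactly. Their poses are not given: they have to be found in the camera images.
- rack: Blue steel storage rack fixed to the bench: a floor plate 6 mm thick (125 x 175 mm) with a low backstop and a side fence. Its +x points into the backstop, +y into the fence, z up; it never moves during the work. Origin on the bench directly under rack_corner.
- rack_corner (a point): Inside corner of the rack: the point where the planes of the backstop's inner face, the fence's inner face and the rack floor meet (6 mm above the bench). In the rack's axes the backstop's face is x = 0 from y = 0 to -80 mm, 50 mm tall, an open frame; the aluminium fence's face is y = 0 from x = -32 to +2 mm, 40 mm tall. The front (-x) and the other end (-y) are open, the floor runs to x = -105 and y = -157 mm.
- keeper (a joint): Angle of the yellow keeper gate about its upright pin. 0 = fully shut, lying along the front of the row (stop at 0); it grows as it opens and starts at 1.4 to 2.0 rad; range 0 to 2.2. It stays where it is left (friction 0.03 N m, no spring). The pin stands at x = -39, y = +8 mm from rack_corner in the rack's axes. At angle q the gate points from the pin along (-sin q, -cos q) in the rack's axes, its outer side (to push on) faces (-cos q, sin q).
- keeper_tip (a point): Free end of the keeper gate, 100 mm from its pin, mid height. The gate is a bar 6 mm thick, from 12 to 34 mm above the rack floor; shut, it lies 4 mm clear of a row that is fully home and no plate may stick out beyond that.
- plate_a: White glazed ceramic heater plate, 8 mm thick (its x), 100 mm wide (its y), 46 mm tall (its z); origin at the centre of its bottom face. First in the row, next to the backstop. About 0.11 kg. Its neighbours' colours alternate white and brown. At the start its ends stand 12 to 42 mm away from the side fence and it leans, top towards the backstop and foot out towards the open front. Its +x face looks at the backstop, its +y end at the fence.
- plate_b: Terracotta-brown glazed ceramic heater plate, 8 mm thick (its x), 100 mm wide (its y), 46 mm tall (its z); origin at the centre of its bottom face. Second in the row. About 0.11 kg. At the start its ends stand 12 to 42 mm away from the side fence and it leans, top towards the backstop and foot out towards the open front. Its +x face looks at the backstop, its +y end at the fence.
- plate_c: White glazed ceramic heater plate, 8 mm thick (its x), 100 mm wide (its y), 46 mm tall (its z); origin at the centre of its bottom face. Third in the row. About 0.11 kg. At the start its ends stand 12 to 42 mm away from the side fence and it leans, top towards the backstop and foot out towards the open front. Its +x face looks at the backstop, its +y end at the fence.
- plate_d: Terracotta-brown glazed ceramic heater plate, 8 mm thick (its x), 100 mm wide (its y), 46 mm tall (its z); origin at the centre of its bottom face. Fourth and last in the row, on the open front side. About 0.11 kg. At the start its ends stand 12 to 42 mm away from the side fence and it leans, top towards the backstop and foot out towards the open front. Its +x face looks at the backstop, its +y end at the fence.
- jar: Amber sample jar, 48 mm across, 55 mm tall plus cap, behind the backstop; origin at the centre of its underside. Leave alone.
- beaker: White ceramic beaker, 64 mm across, 85 mm tall, off the rack's open end; origin at the centre of its underside. Leave alone.
- screwdriver: Red-handled screwdriver, 170 mm long, lying on the bench on the fence side of the rack; leave alone.
Not all that is in view belongs to the job. There is more than one size of the rack; the job needs the middle-sized.

How it is judged:
On the way, in this order (a step that is already met when the one before it is completed fails the run):
1. all four plates upright, tight against the backstop and flush with the fence, the keeper gate still open (angle between each of plate_a, plate_b, plate_c, plate_d's own z axis and vertical below 0.07 rad and angle between the x axis of each of plate_a, plate_b, plate_c, plate_d and the x axis of rack, either way round below 0.07 rad and x of plate_a in the frame of rack_corner above -0.008 m and y of each of plate_a, plate_b, plate_c, plate_d in the frame of rack_corner above -0.0535 m and z of each of plate_a, plate_b, plate_c, plate_d in the frame of rack_corner below 0.004 m and x of plate_b in the frame of rack_corner above -0.016 m and x of plate_c in the frame of rack_corner above -0.024 m and x of plate_d in the frame of rack_corner above -0.032 m and value of joint keeper above 0.7 rad), for 0.2 s.
2. keeper gate fully shut (value of joint keeper below 0.06 rad), for 0.2 s.
At the end, for the whole second after the job is handed in: All four plates stand on the rack floor at rest, upright and parallel to the backstop within 4 degrees, in a tight row (each within 4 mm of its place when the row is packed against the backstop), each end within 3.5 mm of the fence, and the keeper gate is shut to within 0.06 rad (angle between each of plate_a, plate_b, plate_c, plate_d's own z axis and vertical below 0.07 rad and angle between the x axis of each of plate_a, plate_b, plate_c, plate_d and the x axis of rack, either way round below 0.07 rad and x of plate_a in the frame of rack_corner above -0.008 m and y of each of plate_a, plate_b, plate_c, plate_d in the frame of rack_corner above -0.0535 m and z of each of plate_a, plate_b, plate_c, plate_d in the frame of rack_corner below 0.004 m and linear speed of each of plate_a, plate_b, plate_c, plate_d below 0.01 m/s and x of plate_b in the frame of rack_corner above -0.016 m and x of plate_c in the frame of rack_corner above -0.024 m and x of plate_d in the frame of rack_corner above -0.032 m and value of joint keeper below 0.06 rad); the robot touches nothing.
It fails at once if a plate falls over (leans more than about 50 degrees) (angle between any of plate_a, plate_b, plate_c, plate_d's own z axis and vertical above 0.9 rad).
It fails at once if a bystander is moved more than 25 mm or knocked over (distance of any of jar, beaker, screwdriver from where it was at the start of the episode above 0.025 m or angle between any of jar, beaker's own z axis and vertical above 0.4 rad).
It also fails if it takes over 61 s, if anything falls off the work surface, if the arm or the gripper's body presses on something with over 40 N, if the wrist force passes 120 N, or if a joint passes its speed limit or range.

## Working session

There is one attempt and no reset: what is moved stays moved. The work goes in short steps, Python scripts to look and compute and a shell command to move; the robot and the scene stay as the last step left them, time stands still between calls to the robot, and variables do not carry over. Pictures are saved under pics/ and viewed, about 8 in all and at most 12, crops included, and the job is handed in when it is done.

```bash
mkdir -p pics; ls; cat > h.py <<'E'
import numpy as np, cv2
from plant import manip
def cam(n):
    i=manip.camera_info(n); K=np.array(i["camera_matrix"]); R=cv2.Rodrigues(np.array(i["rvec"]))[0]; t=np.array(i["tvec"]).ravel()
    im,d=manip.camera(n); return im,d,K,R,t
def world(d,K,R,t):
    v,u=np.indices(d.shape); p=np.stack([(u-K[0,2])/K[0,0]*d,(v-K[1,2])/K[1,1]*d,d],-1)
    return (p-t)@R
def proj(P,K,R,t):
    c=R@np.asarray(P).reshape(-1,3).T+t[:,None]; q=K@c; return (q[:2]/q[2]).T
def save(n,im): cv2.imwrite(f"pics/{n}.png",im[...,::-1])
E
python3 - <<'E'
from h import *
for n in ["scene","side"]:
    im,d,K,R,t=cam(n); save(n,im); W=world(d,K,R,t); np.savez(n,im=im,d=d,K=K,R=R,t=t,W=W)
    print(n,-R.T@t,R[2])
    for o in ["rack","keeper","plate_a","plate_b","jar","beaker"]:
        for r in manip.cut_out(o,n)[:6]:
            m=r["mask"]&(d>0); print(n,o,round(r["score"],2),np.round(r["uv"]),m.sum(),np.round(np.median(W[m],0),3) if m.any() else 0)
print(manip.get_obs())
a=cv2.imread("pics/scene.png");b=cv2.imread("pics/side.png")
E
```

```text
pics
scene [ 0.9681813  -0.35704232  0.92495156] [-0.36988409  0.39916126 -0.83896129]
scene rack 0.65 [307. 206.] 2702 [0.546 0.034 0.006]
scene rack 0.63 [325.  96.] 1395 [0.391 0.326 0.021]
scene rack 0.58 [409. 232.] 1740 [0.787 0.135 0.004]
scene keeper 0.49 [318.  86.] 170 [0.335 0.343 0.044]
scene keeper 0.19 [304. 204.] 170 [0.572 0.015 0.051]
scene plate_a 0.7 [295. 205.] 70 [0.562 0.007 0.049]
scene plate_a 0.69 [309. 197.] 66 [0.559 0.043 0.048]
scene plate_a 0.67 [298. 212.] 197 [ 0.576 -0.006  0.044]
scene plate_a 0.54 [298. 206.] 116 [0.57  0.005 0.051]
scene plate_b 0.7 [295. 205.] 70 [0.562 0.007 0.049]
scene plate_b 0.69 [309. 197.] 66 [0.559 0.043 0.048]
scene plate_b 0.67 [298. 212.] 197 [ 0.576 -0.006  0.044]
scene plate_b 0.54 [298. 206.] 116 [0.57  0.005 0.051]
scene jar 0.56 [328. 247.] 533 [ 0.687 -0.019  0.052]
scene beaker 0.57 [226. 268.] 1077 [ 0.547 -0.204  0.052]
side [ 0.11699931 -0.60140388  0.6163905 ] [ 0.4805695   0.65721079 -0.58062633]
side rack 0.86 [357. 169.] 837 [0.783 0.139 0.005]
side rack 0.81 [297. 219.] 2087 [0.519 0.05  0.006]
side rack 
[... 517 characters left out ...]
-0.21   0.059]
{'t': 0.7, 'joint_pos': array([-7.35087255e-02,  3.06757277e-01,  1.50637110e+00,  1.20883771e-05,
        1.32839429e+00, -7.34834853e-02]), 'qd': array([-0.00139204,  0.00109311, -0.00029909,  0.00055957,  0.00234891,
       -0.0005689 ]), 'effort': array([-9.09878338e-06, -4.57302082e+01, -2.52282768e+01, -1.94934883e-04,
        7.53049280e-04, -8.91664769e-06]), 'position': array([ 5.75021371e-01, -2.69711373e-05,  2.50340331e-01]), 'orientation': array([2.26589507e-05, 7.07116730e-01, 7.07096831e-01, 2.73008783e-05]), 'ft_force': array([-0.76975055, -0.4850191 , -0.40058162]), 'moment': array([ 0.00398301,  0.01333028, -0.02604847]), 'gripper_width': 0.08529906240267807}
```

```bash
python3 - <<'E'
from h import *
a=np.load("scene.npz")["im"][130:300,200:420]; b=np.load("side.npz")["im"][140:310,230:430]
a=cv2.resize(a,(776,600))[:,:]; 
b=cv2.resize(b,(706,600))
save("sc",np.ascontiguousarray(a)); save("sd",b)
im,d,K,R,t=cam("wrist"); save("w0",im); np.savez("w0",im=im,d=d,K=K,R=R,t=t,W=world(d,K,R,t)); print(-R.T@t,R)
E
```

```text
[0.5744999  0.06606228 0.37281807] [[ 9.99999908e-01  4.12840044e-04  1.20497216e-04]
 [ 3.67144679e-04 -9.65413180e-01  2.60724486e-01]
 [ 2.23967109e-04 -2.60724417e-01 -9.65413242e-01]]
```

View pics/sc.png

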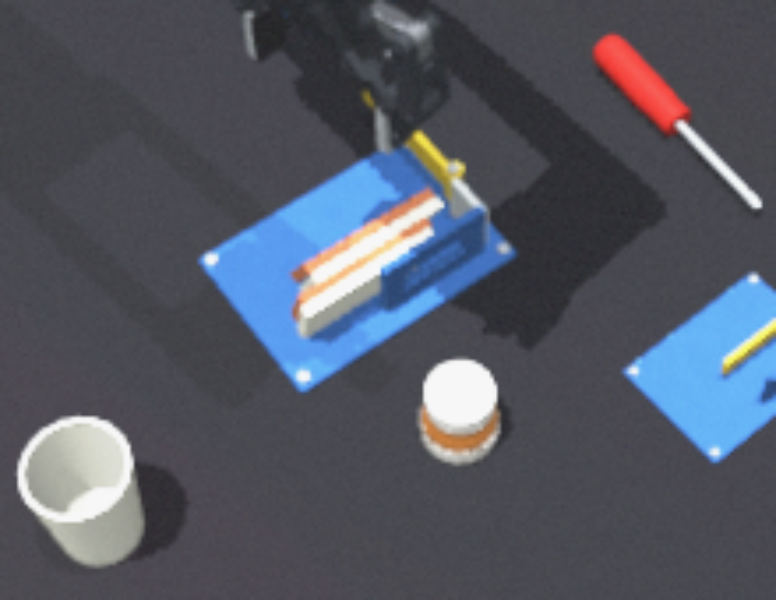

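View pics/w0.png

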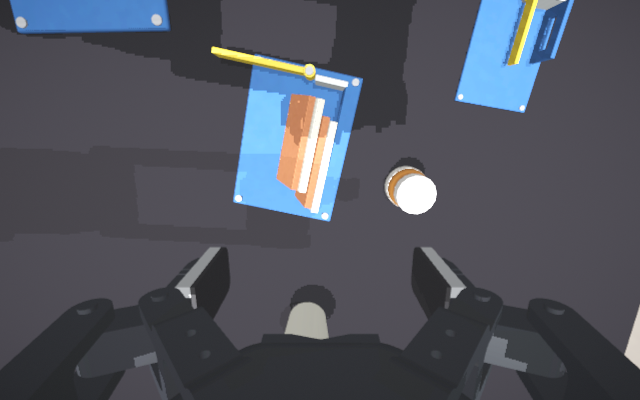

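```bash
cat >> h.py <<'E'
def rackfit(im,W,d):
    hsv=cv2.cvtColor(im,cv2.COLOR_RGB2HSV); m=(hsv[...,0]>95)&(hsv[...,0]<118)&(hsv[...,1]>110)&(hsv[...,2]>40)&(d>0)
    m&=(np.abs(W[...,2]-.006)<.006)&(W[...,0]>.42)&(W[...,0]<.7)&(W[...,1]>-.15)&(W[...,1]<.17)
    n,l,s,_=cv2.connectedComponentsWithStats(m.astype(np.uint8)); m=l==1+np.argmax(s[1:,4])
    r=cv2.minAreaRect((W[m][:,:2]*1000).astype(np.float32)); return r,m
E
python3 - <<'E'
from h import *
for n in ["w0","scene","side"]:
    z=np.load(n+".npz"); r,m=rackfit(z["im"],z["W"],z["d"]); print(n,r,m.sum(), np.round(cv2.boxPoints(r)),np.median(z["W"][m][:,2]))
z=np.load("w0.npz"); a=z["im"][30:240,190:400]; save("wc",cv2.resize(a,(600,600),interpolation=cv2.INTER_CUBIC))
E
```

```text
w0 ((543.2777099609375, 37.896331787109375), (176.52725219726562, 126.36490631103516), 77.9114990234375) 8851 [[463. -35.]
 [587. -62.]
 [624. 111.]
 [500. 137.]] 0.004943981710439589
scene ((544.8155517578125, 39.981754302978516), (178.2410888671875, 131.2017059326172), 78.0188980102539) 2020 [[462. -34.]
 [590. -61.]
 [627. 114.]
 [499. 141.]] 0.005633084911494619
side ((545.468994140625, 38.05042266845703), (177.3539276123047, 130.28530883789062), 77.96720123291016) 1412 [[463. -35.]
 [591. -62.]
 [628. 111.]
 [500. 138.]] 0.005790937514562293
```

View pics/wc.png

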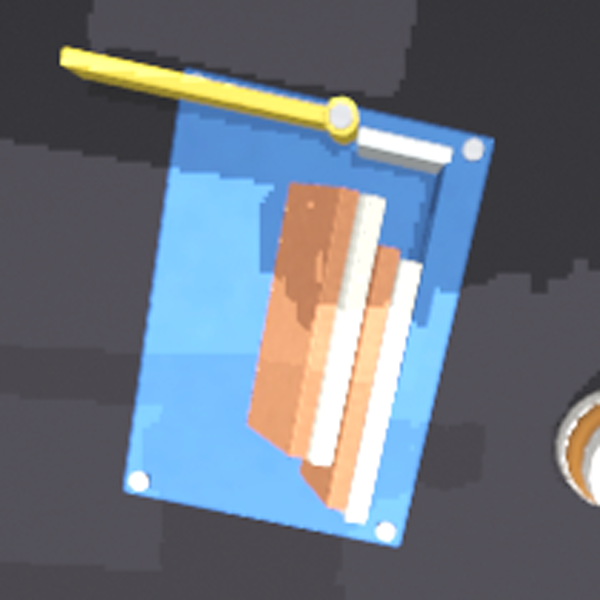

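```bash
cat >> h.py <<'E'
C=np.array([.6001,.0972]); YAW=np.deg2rad(-12.05); EX=np.array([np.cos(YAW),np.sin(YAW)]); EY=np.array([-np.sin(YAW),np.cos(YAW)])
def torack(W): r=W[...,:2]-C; return np.stack([r@EX,r@EY,W[...,2]-.006],-1)*1000
def toworld(x,y,z): return np.r_[C+EX*x/1000+EY*y/1000, .006+z/1000]
from scipy.spatial.transform import Rotation as Ro
def delta(x,y,z,yawtool=None):
    "rows value for TCP to rack coords mm (z above rack floor)"
    o=manip.get_obs(); q=o["orientation"]; M=Ro.from_quat([q[1],q[2],q[3],q[0]]).as_matrix()
    return np.round(M.T@(toworld(x,y,z)-o["position"])/.5,4)
E
python3 - <<'E'
from h import *
z=np.load("w0.npz"); P=torack(z["W"]); im=z["im"]; hsv=cv2.cvtColor(im,cv2.COLOR_RGB2HSV)
box=(P[...,0]>-110)&(P[...,0]<40)&(P[...,1]>-165)&(P[...,1]<30)&(z["d"]>0)
br=box&(hsv[...,0]<18)&(hsv[...,1]>80)&(P[...,2]>2); wh=box&(hsv[...,1]<60)&(hsv[...,2]>150)&(P[...,2]>25)
ye=(hsv[...,0]>20)&(hsv[...,0]<34)&(hsv[...,1]>100)&(z["d"]>0)&(np.abs(P[...,0]+80)<90)&(np.abs(P[...,1])<60)
for n,m in [("br",br),("wh",wh),("ye",ye)]: 
    Q=P[m]; print(n,m.sum(),np.round(np.percentile(Q,[1,5,50,95,99],axis=0)))
for y in (-40,-60,-80,-100,-120):
    for n,m in [("br",br),("wh",wh)]:
        Q=P[m&(np.abs(P[...,1]-y)<3)]; 
        if len(Q): Q=Q[np.argsort(Q[:,0])]; print(y,n,[tuple(np.round(q[[0,2]]).astype(int)) for q in Q[::max(1,len(Q)//9)]])
print(delta(-95,-75,120),delta(-95,-75,25))
E
```

```text
br 2779 [[ -56. -129.    4.]
 [ -54. -121.    8.]
 [ -36.  -68.   38.]
 [ -11.  -22.   44.]
 [ -10.  -17.   45.]]
wh 2165 [[ -52. -132.   37.]
 [ -43. -121.   38.]
 [ -19.  -70.   43.]
 [  -0.    4.  275.]
 [  39.    9.  276.]]
ye 895 [[-152.    2.   -8.]
 [-136.    4.   -7.]
 [ -93.    7.   32.]
 [ -39.   16.   36.]
 [ -35.   19.   38.]]
-40 br [(np.int64(-56), np.int64(2)), (np.int64(-51), np.int64(13)), (np.int64(-46), np.int64(21)), (np.int64(-42), np.int64(28)), (np.int64(-38), np.int64(36)), (np.int64(-34), np.int64(42)), (np.int64(-31), np.int64(40)), (np.int64(-17), np.int64(41)), (np.int64(-14), np.int64(45)), (np.int64(-10), np.int64(43))]
-40 wh [(np.int64(-28), np.int64(40)), (np.int64(-25), np.int64(44)), (np.int64(-23), np.int64(44)), (np.int64(-21), np.int64(42)), (np.int64(-19), np.int64(42)), (np.int64(-9), np.int64(43)), (np.int64(-7), np.int64(47)), (np.int64(-4), np.int64(44)), (np.int64(-2), np.int64(45))]
-60 br [(np.int64(-56), np.int64(5)), (np.int64(-51), np.int64(12)), (np.int64(-47), np.int64(19)), (np.int64(-44), np.int64(25)), (np.int64(-40), np.int64(31)
[... 1692 characters left out ...]
(np.int64(-24), np.int64(22)), (np.int64(-21), np.int64(32)), (np.int64(-19), np.int64(35)), (np.int64(-18), np.int64(39)), (np.int64(-17), np.int64(44)), (np.int64(-16), np.int64(44)), (np.int64(-14), np.int64(43)), (np.int64(-13), np.int64(45)), (np.int64(-12), np.int64(45)), (np.int64(-10), np.int64(42))]
-120 wh [(np.int64(-9), np.int64(42)), (np.int64(-8), np.int64(45)), (np.int64(-7), np.int64(46)), (np.int64(-7), np.int64(45)), (np.int64(-6), np.int64(45)), (np.int64(-5), np.int64(45)), (np.int64(-4), np.int64(46)), (np.int64(-3), np.int64(43)), (np.int64(-2), np.int64(44)), (np.int64(-1), np.int64(44)), (np.int64(-1), np.int64(44))]
[ 0.0874 -0.167   0.2487] [ 0.0874 -0.167   0.4387]
```

```bash
python3 -m crank '[{"az":0.067,"jaw":-1,"dx":0.087,"dy":-0.167,"dz":0.25},{"az":0.067,"jaw":-1,"dx":0.087,"dy":-0.167,"dz":0.25},{"az":0.067,"jaw":-1,"dx":0.087,"dy":-0.167,"dz":0.25},{"az":0.067,"jaw":-1,"dx":0.087,"dy":-0.167,"dz":0.25},{"az":0.067,"jaw":-1,"dx":0.087,"dy":-0.167,"dz":0.25},{"az":0.067,"jaw":-1,"dx":0.087,"dy":-0.167,"dz":0.25},{"az":0.067,"jaw":-1,"dx":0.087,"dy":-0.167,"dz":0.25}]' 20
python3 - <<'E'
from h import *
o=manip.get_obs(); print(torack(o["position"]),o["gripper_width"])
print(delta(-95,-75,24),delta(-47,-75,24))
im,d,K,R,t=cam("side"); save("s1",cv2.resize(im[120:290,220:420],(706,600)))
E
```

```text
[  -4.22946991 -100.30738653  244.35541355] 0.0852769225536475
[ 0.0874 -0.167   0.4407] [ 0.0674 -0.0731  0.4407]invalid input at $[0]: expected keys dx, dy, dz, ax, ay, az, jaw
```

View pics/s1.png

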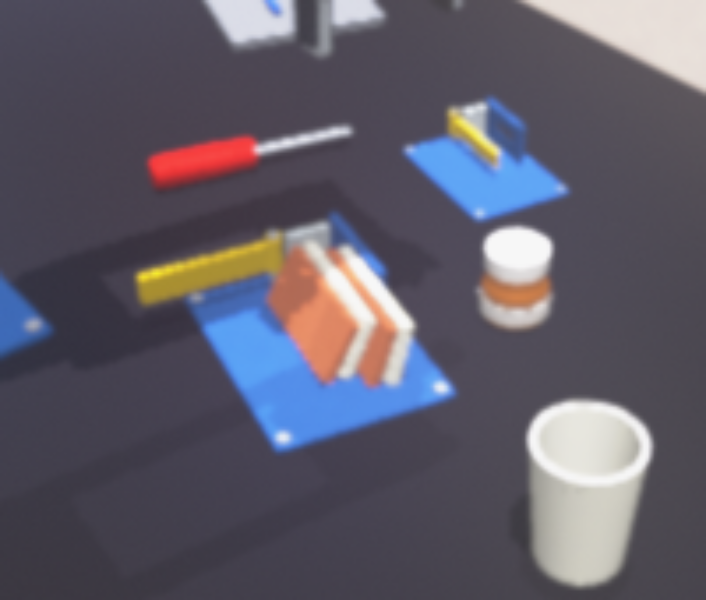

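The side view shows all four plates leaning, with the gate open at about 90°. The move was refused because every key is required, so I'll send all seven.

```bash
python3 -m crank '[{"dx":0.087,"dy":-0.167,"dz":0.25,"ax":0,"ay":0,"az":0.067,"jaw":-1},{"dx":0.087,"dy":-0.167,"dz":0.25,"ax":0,"ay":0,"az":0.067,"jaw":-1},{"dx":0.087,"dy":-0.167,"dz":0.25,"ax":0,"ay":0,"az":0.067,"jaw":-1},{"dx":0.087,"dy":-0.167,"dz":0.25,"ax":0,"ay":0,"az":0.067,"jaw":-1},{"dx":0.087,"dy":-0.167,"dz":0.25,"ax":0,"ay":0,"az":0.067,"jaw":-1},{"dx":0.087,"dy":-0.167,"dz":0.25,"ax":0,"ay":0,"az":0.067,"jaw":-1},{"dx":0.087,"dy":-0.167,"dz":0.25,"ax":0,"ay":0,"az":0.067,"jaw":-1},{"dx":0.087,"dy":-0.167,"dz":0.25,"ax":0,"ay":0,"az":0.067,"jaw":-1}]' 20
python3 - <<'E'
from h import *
o=manip.get_obs(); print(torack(o["position"]),o["gripper_width"],o["ft_force"])
print(delta(-95,-75,24),delta(-47,-75,24))
im,d,K,R,t=cam("wrist"); save("w1",im); W=world(d,K,R,t); np.savez("w1",im=im,d=d,K=K,R=R,t=t,W=W); print(rackfit(im,W,d)[0])
E
```

```text
t: 1.47
position: [0.4945, 0.0432, 0.1269]
orientation: [0.002, 0.778, 0.629, 0.002]
ft_force: [-0.1, -1.0, 0.0]
gripper_width: 0.0
[-92.03281986 -74.85902168 120.87119426] 4.617305346931148e-05 [-0.05088758 -1.03512026  0.04190737]
[-0.0005 -0.0069  0.1937] [-0.0004  0.0891  0.1942]
((533.2127075195312, 35.811676025390625), (158.5189666748047, 106.28459930419922), 77.70355224609375)
```

View pics/w1.png

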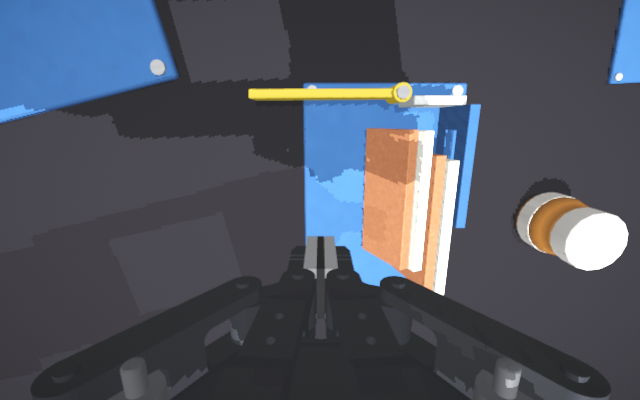

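```bash
python3 -m crank '[{"dx":0,"dy":-0.007,"dz":0.08,"ax":0,"ay":0,"az":0,"jaw":-1},{"dx":0,"dy":-0.007,"dz":0.15,"ax":0,"ay":0,"az":0,"jaw":-1},{"dx":0,"dy":-0.007,"dz":0.18,"ax":0,"ay":0,"az":0,"jaw":-1},{"dx":0,"dy":-0.007,"dz":0.194,"ax":0,"ay":0,"az":0,"jaw":-1},{"dx":0,"dy":0.01,"dz":0.194,"ax":0,"ay":0,"az":0,"jaw":-1},{"dx":0,"dy":0.02,"dz":0.194,"ax":0,"ay":0,"az":0,"jaw":-1},{"dx":0,"dy":0.03,"dz":0.194,"ax":0,"ay":0,"az":0,"jaw":-1},{"dx":0,"dy":0.038,"dz":0.194,"ax":0,"ay":0,"az":0,"jaw":-1},{"dx":0,"dy":0.044,"dz":0.194,"ax":0,"ay":0,"az":0,"jaw":-1},{"dx":0,"dy":0.05,"dz":0.194,"ax":0,"ay":0,"az":0,"jaw":-1},{"dx":0,"dy":0.056,"dz":0.194,"ax":0,"ay":0,"az":0,"jaw":-1},{"dx":0,"dy":0.06,"dz":0.194,"ax":0,"ay":0,"az":0,"jaw":-1}]'
python3 - <<'E'
from h import *
o=manip.get_obs(); print(torack(o["position"]),o["ft_force"]); print(delta(-47,-75,24))
E
```

```text
t: 2.52
position: [0.5214, 0.0371, 0.0286]
orientation: [0.0, 0.777, 0.629, 0.0]
ft_force: [-1.0, 0.8, -0.1]
gripper_width: -0.0001
[-64.47270618 -75.17327556  22.64514239] [-0.96311745  0.8335685  -0.08091346]
[ 0.0004  0.0349 -0.0027]
```

```bash
python3 -m crank '[{"dx":0,"dy":0.005,"dz":-0.002,"ax":0,"ay":0,"az":0,"jaw":-1},{"dx":0,"dy":0.01,"dz":-0.002,"ax":0,"ay":0,"az":0,"jaw":-1},{"dx":0,"dy":0.014,"dz":-0.002,"ax":0,"ay":0,"az":0,"jaw":-1},{"dx":0,"dy":0.018,"dz":-0.002,"ax":0,"ay":0,"az":0,"jaw":-1},{"dx":0,"dy":0.022,"dz":-0.002,"ax":0,"ay":0,"az":0,"jaw":-1},{"dx":0,"dy":0.025,"dz":-0.002,"ax":0,"ay":0,"az":0,"jaw":-1},{"dx":0,"dy":0.028,"dz":-0.002,"ax":0,"ay":0,"az":0,"jaw":-1},{"dx":0,"dy":0.028,"dz":-0.002,"ax":0,"ay":0,"az":0,"jaw":-1}]'
python3 - <<'E'
from h import *
o=manip.get_obs(); print(torack(o["position"]),o["ft_force"]); print(delta(-47,-75,24))
im,d,K,R,t=cam("side"); a=cv2.resize(im[180:250,250:350],(600,420),interpolation=cv2.INTER_CUBIC)
im,d,K,R,t=cam("wrist"); b=cv2.resize(im[60:330,220:520],(467,420)); save("p1",cv2.resize(np.hstack([a,b]),(800,315)))
E
```

```text
t: 3.18
position: [0.5307, 0.0349, 0.0288]
orientation: [-0.003, 0.778, 0.629, -0.003]
ft_force: [-8.3, 2.1, 5.3]
gripper_width: 0.0
[-54.86984174 -75.46624145  22.82361487] [-8.30066272  2.0754716   5.2834461 ]
[ 0.0009  0.0157 -0.0025]
```

View pics/p1.png

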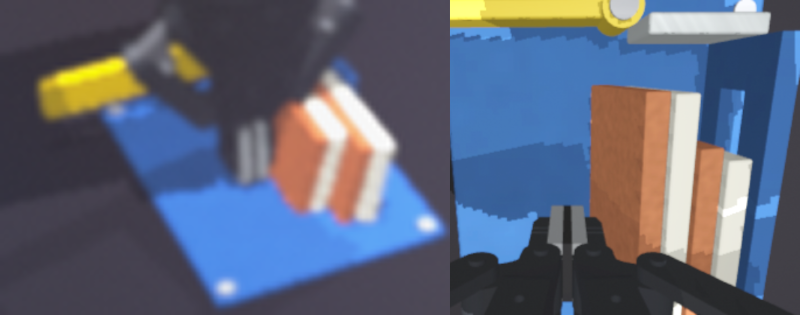

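```bash
python3 -m crank '[{"dx":0,"dy":0.003,"dz":0,"ax":0,"ay":0,"az":0,"jaw":-1},{"dx":0,"dy":0.006,"dz":0,"ax":0,"ay":0,"az":0,"jaw":-1},{"dx":0,"dy":0.009,"dz":0,"ax":0,"ay":0,"az":0,"jaw":-1},{"dx":0,"dy":0.012,"dz":0,"ax":0,"ay":0,"az":0,"jaw":-1},{"dx":0,"dy":0.012,"dz":0,"ax":0,"ay":0,"az":0,"jaw":-1},{"dx":0,"dy":0.012,"dz":0,"ax":0,"ay":0,"az":0,"jaw":-1}]'
python3 - <<'E'
from h import *
o=manip.get_obs(); print(torack(o["position"]),o["ft_force"])
im,d,K,R,t=cam("scene"); W=world(d,K,R,t); P=torack(W)
hsv=cv2.cvtColor(im,cv2.COLOR_RGB2HSV)
for y in (-50,-100,-115):
  m=(np.abs(P[...,1]-y)<5)&(P[...,2]>35)&(P[...,2]<52)&(P[...,0]>-60)&(P[...,0]<10); Q=P[m]; i=np.argsort(Q[:,0]); print(y,[(int(Q[j,0]),int(Q[j,2]),hsv[m][j,1]) for j in i[::max(1,len(i)//12)]])
E
```

```text
t: 3.78
position: [0.531, 0.0347, 0.0288]
orientation: [-0.006, 0.778, 0.629, -0.006]
ft_force: [-17.5, 6.5, 15.1]
gripper_width: 0.0
[-54.56179598 -75.58195717  22.75568708] [-17.53861872   6.5442422   15.13580959]
-50 [(-29, 45, np.uint8(54)), (-11, 45, np.uint8(146)), (-9, 44, np.uint8(78)), (-6, 43, np.uint8(9)), (-3, 45, np.uint8(1)), (-2, 46, np.uint8(3)), (2, 48, np.uint8(164)), (5, 50, np.uint8(165)), (7, 43, np.uint8(153)), (7, 45, np.uint8(156)), (8, 44, np.uint8(157)), (8, 42, np.uint8(161)), (9, 36, np.uint8(162))]
-100 [(-29, 45, np.uint8(63)), (-27, 47, np.uint8(116)), (-25, 42, np.uint8(19)), (-20, 44, np.uint8(0)), (-17, 44, np.uint8(0)), (-14, 42, np.uint8(33)), (-11, 42, np.uint8(101)), (-10, 42, np.uint8(75)), (-6, 45, np.uint8(1)), (-2, 46, np.uint8(0)), (0, 45, np.uint8(0)), (1, 38, np.uint8(18)), (2, 42, np.uint8(15))]
-115 [(-29, 45, np.uint8(126)), (-27, 44, np.uint8(136)), (-23, 46, np.uint8(22)), (-20, 44, np.uint8(0)), (-17, 45, np.uint8(0)), (-13, 43, np.uint8(96)), (-11, 46, np.uint8(104)), (-8, 42, np.uint8(1)), (-6, 44, np.uint8(1)), (-3, 47, np.uint8(0)), (-2, 45, np.uint8(0)), (0, 41, np.uint8(1)), (1, 37, np.uint8(16)), (2, 45, np.uint8(2))]
```

```bash
python3 -m crank '[{"dx":0,"dy":-0.05,"dz":0,"ax":0,"ay":0,"az":0,"jaw":-1},{"dx":0.036,"dy":-0.05,"dz":0.003,"ax":0,"ay":0,"az":0,"jaw":-1},{"dx":0.036,"dy":-0.05,"dz":0.003,"ax":0,"ay":0,"az":0,"jaw":-1},{"dx":0.036,"dy":-0.03,"dz":0.003,"ax":0,"ay":0,"az":0,"jaw":-1},{"dx":0.036,"dy":-0.02,"dz":0.003,"ax":0,"ay":0,"az":0,"jaw":-1},{"dx":0.036,"dy":-0.012,"dz":0.003,"ax":0,"ay":0,"az":0,"jaw":-1},{"dx":0.036,"dy":-0.006,"dz":0.003,"ax":0,"ay":0,"az":0,"jaw":-1},{"dx":0.036,"dy":0,"dz":0.001,"ax":0,"ay":0,"az":0,"jaw":-1},{"dx":0.036,"dy":0.004,"dz":-0.001,"ax":0,"ay":0,"az":0,"jaw":-1},{"dx":0.036,"dy":0.008,"dz":-0.003,"ax":0,"ay":0,"az":0,"jaw":-1},{"dx":0.036,"dy":0.008,"dz":-0.005,"ax":0,"ay":0,"az":0,"jaw":-1},{"dx":0.036,"dy":0.008,"dz":-0.005,"ax":0,"ay":0,"az":0,"jaw":-1}]'
cat >> h.py <<'E'
def prof(ys=(-50,-100,-115),cn="scene"):
    o=manip.get_obs(); print(np.round(torack(o["position"]),1),np.round(o["ft_force"],1))
    im,d,K,R,t=cam(cn); P=torack(world(d,K,R,t)); S=cv2.cvtColor(im,cv2.COLOR_RGB2HSV)[...,1]
    for y in ys:
        m=(np.abs(P[...,1]-y)<4)&(P[...,2]>38)&(P[...,2]<54)&(P[...,0]>-60)&(P[...,0]<8)
        print(y,"white x",np.round(np.sort(P[m&(S<40)][:,0])[::2]),"brown x",np.round(np.sort(P[m&(S>70)&(S<150)][:,0])[::2]))
    return im,d,K,R,t
E
python3 -c "
from h import *
prof()"
```

```text
t: 4.83
position: [0.5355, 0.0514, 0.0296]
orientation: [-0.009, 0.778, 0.628, -0.009]
ft_force: [-22.0, 9.7, 10.9]
gripper_width: -0.0002
[-53.7 -58.3  23.6] [-22.    9.7  10.9]
-50 white x [-7. -5. -4. -1.] brown x [-13. -10.  -9.  -8.  -1.   7.]
-100 white x [-26. -24. -22. -21. -20. -18. -17. -15.  -8.  -6.  -3.  -3.  -3.  -1.
   1.   2.   2.] brown x [-29. -28. -27. -25. -12. -11. -10.]
-115 white x [-23. -21. -19. -15.  -9.  -6.  -4.  -3.  -2.  -1.   1.   2.   2.] brown x [-28. -27. -14. -13. -11. -10.]
```

```bash
python3 - <<'E'
from h import *
im,d,K,R,t=cam("side"); a=cv2.resize(im[165:255,255:355],(660,600),interpolation=cv2.INTER_CUBIC); save("p2",a)
print(proj([toworld(-54,-58,5),toworld(-54,-58,60),toworld(-32,-120,0)],K,R,t)-[255,165])
E
```

```text
[[47.16076121 48.7769621 ]
 [46.162261   30.0441826 ]
 [66.36371954 62.89813628]]
```

View pics/p2.png

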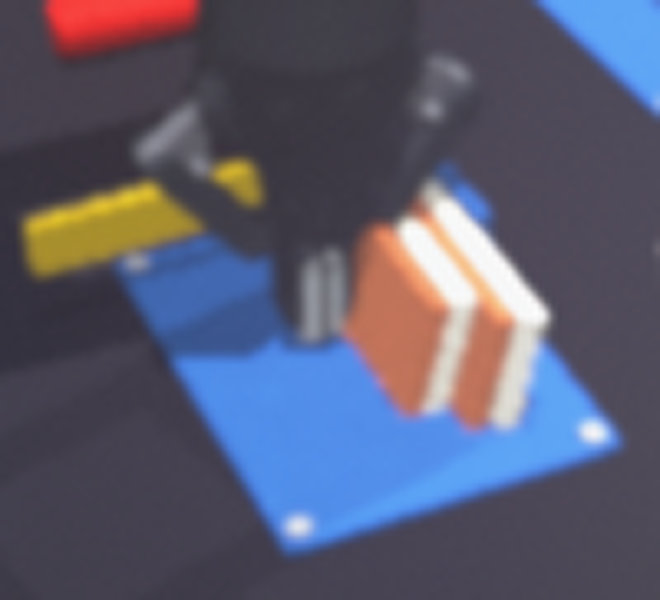

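```bash
python3 -m crank '[{"dx":0,"dy":-0.04,"dz":0,"ax":0,"ay":0,"az":0,"jaw":-1},{"dx":0,"dy":-0.1,"dz":0,"ax":0,"ay":0,"az":0,"jaw":-1},{"dx":0,"dy":-0.1,"dz":-0.06,"ax":0,"ay":0,"az":0.04,"jaw":-1}]'
python3 -m crank '[{"dx":0,"dy":0,"dz":0,"ax":0,"ay":0,"az":0.46,"jaw":-1},{"dx":0,"dy":0,"dz":0,"ax":0,"ay":0,"az":0.46,"jaw":-1},{"dx":0,"dy":0,"dz":0,"ax":0,"ay":0,"az":0.46,"jaw":-1},{"dx":0,"dy":0,"dz":0,"ax":0,"ay":0,"az":0.46,"jaw":-1},{"dx":0,"dy":0,"dz":0,"ax":0,"ay":0,"az":0.46,"jaw":-1},{"dx":0,"dy":0,"dz":0,"ax":0,"ay":0,"az":0.46,"jaw":-1},{"dx":0,"dy":0,"dz":0,"ax":0,"ay":0,"az":0.46,"jaw":-1},{"dx":0,"dy":0,"dz":0,"ax":0,"ay":0,"az":0.46,"jaw":-1},{"dx":0,"dy":0,"dz":0,"ax":0,"ay":0,"az":0.46,"jaw":-1},{"dx":0,"dy":0,"dz":0,"ax":0,"ay":0,"az":0.46,"jaw":-1},{"dx":0,"dy":0,"dz":0,"ax":0,"ay":0,"az":0.46,"jaw":-1},{"dx":0,"dy":0,"dz":0,"ax":0,"ay":0,"az":0.46,"jaw":-1}]'
cat >> h.py <<'E'
def toolyaw():
    q=manip.get_obs()["orientation"]; M=Ro.from_quat([q[1],q[2],q[3],q[0]]).as_matrix(); return np.round(np.rad2deg([np.arctan2(M[:2,0]@EY,M[:2,0]@EX)]),2), np.round(M[:,2],3)
E
python3 - <<'E'
from h import *
im,*_=prof(); print(toolyaw(),delta(-80,-62,22),delta(-44,-62,22))
E
```

```text
t: 5.18
position: [0.4878, 0.0598, 0.0567]
orientation: [-0.006, 0.815, 0.579, -0.009]
ft_force: [-2.4, 0.6, -1.1]
gripper_width: -0.0002
t: 6.18
position: [0.5018, 0.0593, 0.0621]
orientation: [-0.0, 0.994, -0.108, 0.002]
ft_force: [0.6, 0.0, 0.3]
gripper_width: 0.0001
[-88.2 -57.6  56.1] [0.6 0.  0.3]
-50 white x [-25. -23. -23. -20. -19. -18. -17. -16.  -9.  -8.  -5.  -3.  -1.] brown x [-29. -28. -27. -12. -10. -10.]
-100 white x [-25. -24. -21. -20. -19. -17. -15.  -8.  -6.  -5.  -2.  -1.   0.   1.
   1.] brown x [-30. -29. -27. -24. -12. -10.]
-115 white x [-23. -22. -20. -19. -16.  -9.  -7.  -6.  -3.  -3.  -2.  -1.   1.   2.
   2.] brown x [-30. -27. -16. -13. -12. -11.  -9.]
(array([-0.41]), array([ 0.003, -0.   , -1.   ])) [0.0163 0.0089 0.0683] [0.0883 0.0084 0.0685]
```

```bash
python3 -m crank '[{"dx":0,"dy":0.009,"dz":0.04,"ax":0,"ay":0,"az":0,"jaw":-1},{"dx":0,"dy":0.009,"dz":0.068,"ax":0,"ay":0,"az":0,"jaw":-1},{"dx":0.02,"dy":0.009,"dz":0.068,"ax":0,"ay":0,"az":0,"jaw":-1},{"dx":0.04,"dy":0.009,"dz":0.068,"ax":0,"ay":0,"az":0,"jaw":-1},{"dx":0.05,"dy":0.009,"dz":0.068,"ax":0,"ay":0,"az":0,"jaw":-1},{"dx":0.058,"dy":0.009,"dz":0.068,"ax":0,"ay":0,"az":0,"jaw":-1},{"dx":0.066,"dy":0.009,"dz":0.068,"ax":0,"ay":0,"az":0,"jaw":-1},{"dx":0.074,"dy":0.009,"dz":0.068,"ax":0,"ay":0,"az":0,"jaw":-1},{"dx":0.08,"dy":0.009,"dz":0.068,"ax":0,"ay":0,"az":0,"jaw":-1},{"dx":0.086,"dy":0.009,"dz":0.068,"ax":0,"ay":0,"az":0,"jaw":-1},{"dx":0.092,"dy":0.009,"dz":0.068,"ax":0,"ay":0,"az":0,"jaw":-1},{"dx":0.092,"dy":0.009,"dz":0.068,"ax":0,"ay":0,"az":0,"jaw":-1}]'
python3 -c "
from h import *
prof()"
```

```text
t: 7.23
position: [0.5427, 0.0462, 0.0276]
orientation: [0.0, 0.995, -0.105, -0.001]
ft_force: [-2.6, 0.2, 0.1]
gripper_width: 0.0
[-45.5 -61.8  21.6] [-2.6  0.2  0.1]
-50 white x [-34. -32. -31. -21. -19. -16. -15.  -9.  -7.  -6.  -5.  -3.] brown x [-32. -30. -29. -27. -26. -25. -24. -13. -13. -10.  -9.   8.]
-100 white x [-24. -24. -21. -19. -19. -17. -16.  -8.  -7.  -5.  -4.  -3.  -0.   1.
   1.   2.   3.] brown x [-29. -28. -26. -12. -10.  -9.]
-115 white x [-24. -21. -19. -17. -15.  -9.  -7.  -6.  -5.  -3.  -2.  -1.   1.   1.
   1.   3.   3.] brown x [-29. -27. -24. -14. -11. -10.  -9.]
```

```bash
python3 -m crank '[{"dx":0.004,"dy":0,"dz":0,"ax":0,"ay":0,"az":0,"jaw":-1},{"dx":0.008,"dy":0,"dz":0,"ax":0,"ay":0,"az":0,"jaw":-1},{"dx":0.012,"dy":0,"dz":0,"ax":0,"ay":0,"az":0,"jaw":-1},{"dx":0.016,"dy":0,"dz":0,"ax":0,"ay":0,"az":0,"jaw":-1},{"dx":0.016,"dy":0,"dz":0,"ax":0,"ay":0,"az":0,"jaw":-1},{"dx":0.016,"dy":0,"dz":0,"ax":0,"ay":0,"az":0,"jaw":-1}]'
python3 - <<'E'
from h import *
prof()
im,d,K,R,t=cam("wrist"); 
b,*_=cam("side"); b=b[165:255,255:355]
save("p3",np.hstack([cv2.resize(im[60:380,120:520],(400,320)),cv2.resize(b,(356,320),interpolation=cv2.INTER_CUBIC)]))
E
```

```text
t: 7.78
position: [0.5426, 0.0455, 0.0266]
orientation: [0.0, 0.994, -0.105, -0.008]
ft_force: [-14.8, 3.0, 6.0]
gripper_width: -0.0004
[-45.5 -62.6  20.6] [-14.8   3.    6. ]
-50 white x [-32. -21. -20. -19. -17.  -8.  -5.  -3.  -2.] brown x [-32. -31. -29. -27. -26. -24. -23. -13. -12. -10.  -8.   8.]
-100 white x [-25. -23. -22. -21. -20. -19. -16. -15. -10.  -8.  -4.  -4.  -2.  -0.
   1.   2.   2.] brown x [-28. -27. -27. -12. -12.  -9.]
-115 white x [-25. -23. -19. -16. -10.  -8.  -7.  -4.  -3.  -2.   0.   1.   1.   2.] brown x [-29. -28. -26. -14. -12. -11. -10.]
```

View pics/p3.png

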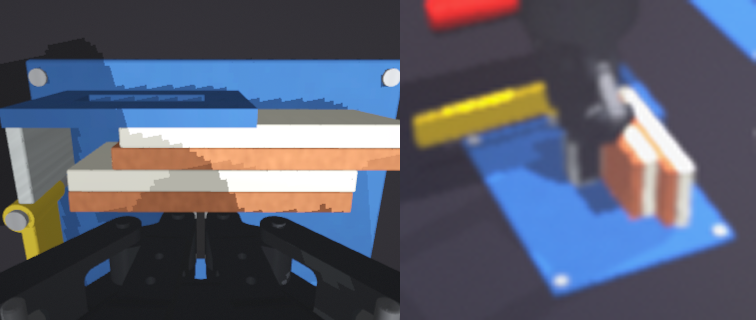

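```bash
python3 -m crank '[{"dx":-0.03,"dy":0,"dz":0,"ax":0,"ay":0,"az":0,"jaw":-1},{"dx":-0.05,"dy":0,"dz":-0.06,"ax":0,"ay":0,"az":0,"jaw":-1},{"dx":-0.05,"dy":0,"dz":-0.14,"ax":0,"ay":0,"az":0,"jaw":-1},{"dx":-0.05,"dy":0.08,"dz":-0.14,"ax":0,"ay":0,"az":-0.04,"jaw":-1},{"dx":-0.03,"dy":0.16,"dz":-0.14,"ax":0,"ay":0,"az":-0.08,"jaw":-0.86},{"dx":0,"dy":0.216,"dz":-0.14,"ax":0,"ay":0,"az":-0.12,"jaw":-0.86},{"dx":0.042,"dy":0.216,"dz":-0.14,"ax":0,"ay":0,"az":-0.16,"jaw":-0.86},{"dx":0.042,"dy":0.216,"dz":-0.14,"ax":0,"ay":0,"az":-0.2,"jaw":-0.86},{"dx":0.042,"dy":0.216,"dz":-0.14,"ax":0,"ay":0,"az":-0.24,"jaw":-0.86},{"dx":0.042,"dy":0.216,"dz":-0.14,"ax":0,"ay":0,"az":-0.28,"jaw":-0.86},{"dx":0.042,"dy":0.216,"dz":-0.14,"ax":0,"ay":0,"az":-0.32,"jaw":-0.86},{"dx":0.042,"dy":0.216,"dz":-0.14,"ax":0,"ay":0,"az":-0.36,"jaw":-0.86}]'
python3 -c "
from h import *
print(torack(manip.get_obs()['position']),toolyaw())"
```

```text
t: 8.93
position: [0.5506, -0.066, 0.0983]
orientation: [0.001, 0.902, 0.431, 0.001]
ft_force: [0.8, 0.7, 0.7]
gripper_width: 0.0057
[ -14.34189738 -169.9078643    92.27680573] (array([63.09]), array([ 0.003, -0.001, -1.   ]))
```

```bash
python3 -m crank '[{"dx":0,"dy":0,"dz":0,"ax":0,"ay":0,"az":-0.036,"jaw":-0.86},{"dx":0,"dy":0,"dz":0,"ax":0,"ay":0,"az":-0.072,"jaw":-0.86},{"dx":0,"dy":0,"dz":0,"ax":0,"ay":0,"az":-0.11,"jaw":-0.86},{"dx":0,"dy":0,"dz":0,"ax":0,"ay":0,"az":-0.143,"jaw":-0.86},{"dx":0,"dy":0,"dz":0,"ax":0,"ay":0,"az":-0.143,"jaw":-0.86}]'
python3 - <<'E'
from h import *
im,d,K,R,t=cam("wrist"); P=torack(world(d,K,R,t)); print(torack(manip.get_obs()['position']),toolyaw())
hsv=cv2.cvtColor(im,cv2.COLOR_RGB2HSV); S=hsv[...,1]
top=(P[...,2]>41)&(P[...,2]<50)&(P[...,0]>-45)&(P[...,0]<4)&(P[...,1]<-10)&(P[...,1]>-150)&(d>0)
for x in range(-38,4,2):
    Q=P[top&(np.abs(P[...,0]-x)<1)]; 
    if len(Q)>5: print(x,len(Q),np.round(np.percentile(Q[:,1],[1,99])),np.median(S[top&(np.abs(P[...,0]-x)<1)]))
print(delta(-17,-165,24),delta(-17,-111,24))
save("p4",im)
E
```

```text
t: 9.35
position: [0.5505, -0.0658, 0.0983]
orientation: [0.001, 0.785, 0.62, 0.001]
ft_force: [0.5, 0.9, 0.4]
gripper_width: 0.0055
[ -14.74524962 -169.73961192   92.23042673] (array([88.36]), array([ 0.002, -0.001, -1.   ]))
-34 185 [-114.  -48.] 82.0
-32 558 [-115.  -48.] 134.0
-30 550 [-115.  -47.] 133.0
-28 547 [-115.  -47.] 133.0
-26 544 [-115.  -47.] 97.0
-24 560 [-116.  -48.] 8.0
-22 554 [-116.  -48.] 7.0
-20 556 [-116.  -48.] 8.0
-18 592 [-129.  -48.] 20.0
-16 658 [-131.  -48.] 133.0
-14 648 [-131.  -48.] 133.0
-12 658 [-131.  -48.] 133.0
-10 657 [-133.  -48.] 84.0
-8 670 [-134.  -48.] 9.0
-6 669 [-134.  -48.] 10.0
-4 668 [-134.  -48.] 10.0
-2 411 [-134.  -48.] 10.0
0 272 [-80. -49.] 160.0
2 278 [-80. -49.] 157.0
[ 0.0093 -0.0051  0.1364] [ 0.1173 -0.0082  0.1364]
```

View pics/p4.png

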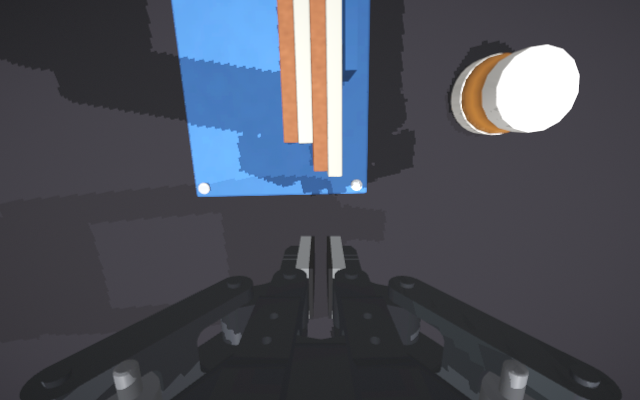

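```bash
python3 - <<'E'
from h import *
o=manip.get_obs(); q=o["orientation"]; M=Ro.from_quat([q[1],q[2],q[3],q[0]]).as_matrix()
im,d,K,R,t=cam("wrist"); T=(world(d,K,R,t)-o["position"])@M*1000
m=(d>0)&(np.abs(T[...,0])<40)&(np.abs(T[...,1])<60)&(T[...,2]<25)
for z in range(-40,24,5):
    Q=T[m&(np.abs(T[...,2]-z)<2.5)]
    if len(Q)>3: print(z,len(Q),"y",np.round(np.percentile(Q[:,1],[1,25,75,99])),"x max",np.round(np.percentile(Q[:,0],[5,99])))
E
```

```text
-40 2227 y [-43. -33.  32.  42.] x max [-8. 13.]
-35 3993 y [-39. -28.  27.  39.] x max [-8. 13.]
-30 1636 y [-37. -23.  21.  36.] x max [-7. 14.]
-25 1163 y [-32. -11.  11.  32.] x max [-6. 14.]
-20 352 y [-22.  -8.   6.  21.] x max [-8. 13.]
-15 626 y [-10.  -5.   4.   9.] x max [-9. 12.]
-10 262 y [-17.  -8.   7.  16.] x max [ 7. 12.]
-5 313 y [-17. -11.   9.  16.] x max [ 7. 11.]
0 296 y [-17.  -9.   9.  16.] x max [ 6. 12.]
5 340 y [-17.  -8.   8.  16.] x max [-4. 11.]
10 228 y [-16. -10.   8.  15.] x max [ 7. 11.]
15 119 y [-14.  -7.   7.  14.] x max [ 7. 11.]
```

```bash
python3 -m crank '[{"dx":0,"dy":-0.006,"dz":0.08,"ax":0,"ay":0,"az":-0.009,"jaw":-0.84},{"dx":0,"dy":-0.006,"dz":0.13,"ax":0,"ay":0,"az":-0.009,"jaw":-0.84},{"dx":0.02,"dy":-0.006,"dz":0.13,"ax":0,"ay":0,"az":-0.009,"jaw":-0.84},{"dx":0.04,"dy":-0.007,"dz":0.13,"ax":0,"ay":0,"az":-0.009,"jaw":-0.84},{"dx":0.05,"dy":-0.007,"dz":0.13,"ax":0,"ay":0,"az":-0.009,"jaw":-0.84},{"dx":0.058,"dy":-0.008,"dz":0.13,"ax":0,"ay":0,"az":-0.009,"jaw":-0.84},{"dx":0.066,"dy":-0.008,"dz":0.13,"ax":0,"ay":0,"az":-0.009,"jaw":-0.84},{"dx":0.074,"dy":-0.008,"dz":0.13,"ax":0,"ay":0,"az":-0.009,"jaw":-0.84},{"dx":0.082,"dy":-0.008,"dz":0.13,"ax":0,"ay":0,"az":-0.009,"jaw":-0.84},{"dx":0.09,"dy":-0.009,"dz":0.13,"ax":0,"ay":0,"az":-0.009,"jaw":-0.84},{"dx":0.098,"dy":-0.009,"dz":0.13,"ax":0,"ay":0,"az":-0.009,"jaw":-0.84},{"dx":0.104,"dy":-0.009,"dz":0.13,"ax":0,"ay":0,"az":-0.009,"jaw":-0.84}]'
python3 -c "
from h import *
print(torack(manip.get_obs()['position']),toolyaw())"
```

```text
t: 10.45
position: [0.5571, -0.0137, 0.0331]
orientation: [0.0, 0.777, 0.63, 0.0]
ft_force: [-0.9, -4.0, 1.9]
gripper_width: 0.0067
[ -18.9258647  -117.46815884   27.10823338] (array([90.11]), array([ 0., -0., -1.]))
```

```bash
python3 -m crank '[{"dx":0.004,"dy":0.001,"dz":0,"ax":0,"ay":0,"az":0,"jaw":-0.84},{"dx":0.008,"dy":0.002,"dz":0,"ax":0,"ay":0,"az":0,"jaw":-0.84},{"dx":0.012,"dy":0.002,"dz":0,"ax":0,"ay":0,"az":0,"jaw":-0.84},{"dx":0.016,"dy":0.002,"dz":0,"ax":0,"ay":0,"az":0,"jaw":-0.84},{"dx":0.02,"dy":0.002,"dz":0,"ax":0,"ay":0,"az":0,"jaw":-0.84},{"dx":0.022,"dy":0.002,"dz":0,"ax":0,"ay":0,"az":0,"jaw":-0.84},{"dx":0.022,"dy":0.002,"dz":0,"ax":0,"ay":0,"az":0,"jaw":-0.84},{"dx":0.022,"dy":0.002,"dz":0,"ax":0,"ay":0,"az":0,"jaw":-0.84}]'
python3 - <<'E'
from h import *
print(torack(manip.get_obs()['position']),toolyaw())
im,d,K,R,t=cam("wrist"); a=im
b,*_=cam("side"); b=b[165:255,255:355]; save("p5",np.hstack([a[:320,100:540],cv2.resize(b,(356,320),interpolation=cv2.INTER_CUBIC)]))
E
```

```text
t: 11.12
position: [0.5593, -0.0076, 0.0328]
orientation: [0.002, 0.776, 0.631, -0.003]
ft_force: [-3.2, -19.5, 3.6]
gripper_width: 0.0071
[ -17.99878218 -110.99215197   26.83325094] (array([90.23]), array([-0.002, -0.006, -1.   ]))
```

View pics/p5.png

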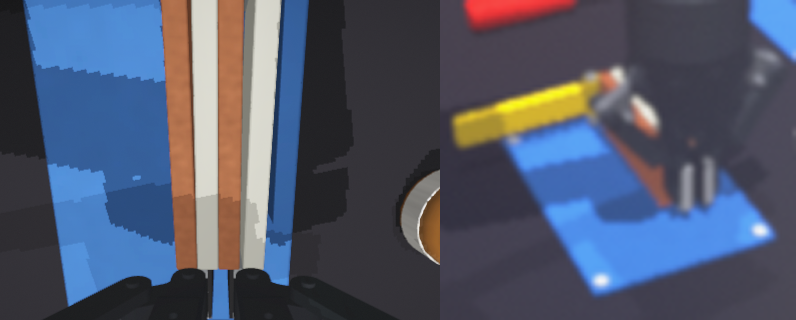

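```bash
python3 -m crank '[{"dx":-0.03,"dy":0,"dz":0,"ax":0,"ay":0,"az":0,"jaw":-0.84},{"dx":-0.066,"dy":0,"dz":-0.01,"ax":0,"ay":0,"az":0,"jaw":-0.84},{"dx":-0.066,"dy":0,"dz":-0.09,"ax":0,"ay":0,"az":0,"jaw":-0.84},{"dx":-0.066,"dy":-0.03,"dz":-0.14,"ax":0,"ay":0,"az":0.03,"jaw":-0.84},{"dx":-0.04,"dy":-0.1,"dz":-0.14,"ax":0,"ay":0,"az":0.07,"jaw":-0.84},{"dx":0,"dy":-0.14,"dz":-0.14,"ax":0,"ay":0,"az":0.11,"jaw":-0.84},{"dx":0.07,"dy":-0.14,"dz":-0.14,"ax":0,"ay":0,"az":0.15,"jaw":-0.84},{"dx":0.114,"dy":-0.14,"dz":-0.14,"ax":0,"ay":0,"az":0.19,"jaw":0.2},{"dx":0.114,"dy":-0.14,"dz":-0.14,"ax":0,"ay":0,"az":0.23,"jaw":0.2},{"dx":0.114,"dy":-0.14,"dz":-0.14,"ax":0,"ay":0,"az":0.27,"jaw":0.2},{"dx":0.114,"dy":-0.14,"dz":-0.14,"ax":0,"ay":0,"az":0.3,"jaw":0.2}]'
python3 -m crank '[{"dx":0,"dy":0,"dz":0,"ax":0,"ay":0,"az":0.04,"jaw":0.2},{"dx":0,"dy":0,"dz":0,"ax":0,"ay":0,"az":0.08,"jaw":0.2},{"dx":0,"dy":0,"dz":0,"ax":0,"ay":0,"az":0.12,"jaw":0.2},{"dx":0,"dy":0,"dz":0,"ax":0,"ay":0,"az":0.16,"jaw":0.2},{"dx":0,"dy":0,"dz":0,"ax":0,"ay":0,"az":0.2,"jaw":0.2},{"dx":0,"dy":0,"dz":0,"ax":0,"ay":0,"az":0.2,"jaw":0.2},{"dx":0,"dy":0,"dz":0,"ax":0,"ay":0,"az":0.2,"jaw":0.2}]'
cat >> h.py <<'E'
def look(n="wrist"):
    o=manip.get_obs(); q=o["orientation"]; M=Ro.from_quat([q[1],q[2],q[3],q[0]]).as_matrix()
    im,d,K,R,t=cam(n); W=world(d,K,R,t); P=torack(W); T=(W-o["position"])@M*1000
    S=cv2.cvtColor(im,cv2.COLOR_RGB2HSV)[...,1]
    print(np.round(torack(o["position"]),1),np.round(o["ft_force"],1),o["gripper_width"],toolyaw())
    top=(P[...,2]>41)&(P[...,2]<50)&(P[...,0]>-55)&(P[...,0]<1.5)&(P[...,1]>-150)&(P[...,1]<5)&(d>0)
    for y in (-10,-25,-40,-55,-70,-85,-95):
        m=top&(np.abs(P[...,1]-y)<3); print("y",y,"".join("." if (k:=m&(np.abs(P[...,0]-x)<.5)).sum()<3 else ("B" if np.median(S[k])>60 else "w") for x in range(-50,2)))
    for x in range(-34,1,2):
        Q=P[top&(np.abs(P[...,0]-x)<1)]
        if len(Q)>5: print("x",x,np.round(np.percentile(Q[:,1],[.5,99.5]),1),end=" ")
    return im,d,P,T
E
python3 - <<'E'
from h import *
im,d,P,T=look(); save("p6",im)
m=(d>0)&(np.abs(T[...,0])<40)&(np.abs(T[...,1])<80)&(T[...,2]<25)
for z in range(-30,24,6):
    Q=T[m&(np.abs(T[...,2]-z)<3)]
    if len(Q)>3: print(z,len(Q),"y",np.round(np.percentile(Q[:,1],[1,25,75,99])),"x max",np.round(np.percentile(Q[:,0],[5,99])))
print(delta(-75,-50,24),delta(-44,-50,24))
E
```

```text
t: 12.13
position: [0.5033, 0.0685, 0.1026]
orientation: [-0.001, 0.979, 0.206, -0.0]
ft_force: [0.1, -0.3, 0.2]
gripper_width: 0.0512
t: 12.72
position: [0.5033, 0.0674, 0.1026]
orientation: [-0.0, 0.995, -0.103, -0.0]
ft_force: [-0.4, -0.5, 0.8]
gripper_width: 0.0513
[-88.4 -49.3  96.6] [-0.4 -0.5  0.8] 0.05129748050268546 (array([0.29]), array([-0.   ,  0.001, -1.   ]))
y -10 .............wBBBBBBBBwwwwwwwwwBBBBBBBB..wwwwwwwwwBB
y -25 .............BBBBBBBBBwwwwwwwwwBBBBBBBB..wwwwwwwwwBB
y -40 ..............BBBBBBBBwwwwwwwwwBBBBBBBB..wwwwwwwwBBB
y -55 ..............BBBBBBBB.wwwwwwwwBBBBBBBB.wwwwwwwwwBBB
y -70 ..............BBBBBBBBBwwwwwwwwBBBBBBBB.wwwwwwwwwBBB
y -85 ..............wBBBBBBBBwwwwwwwwBBBBBBBB.wwwwwwwww...
y -95 ...............wBBBBBBBwwwwwwwwBBBBBBBB.wwwwwwwww...
x -34 [-99.5  -1. ] x -32 [-99.5  -1.1] x -30 [-99.  -1.] x -28 [-99.4  -1.1] x -26 [-99.6  -0.8] x -24 [-99.   -1.2] x -22 [-99.4  -1.2] x -20 [-99.4  -0.9] x -18 [-99.3  -0.9] x -16 [-99.2  -1.1] x -14 [-99.5  -1. ] x -12 [-99.7  -1.2] x -10 [-99.5 -24.7] x -8 [-99.6  -1.2] x -6 [-99.4  -1.1] x -4 [-99.5  -0.9] x -2 [-97.7  -0.7] x 0 [-79.7  -0.5] -30 1469 y [-56. -38.  37.  56.] x max [ 6. 13.]
-24 517 y [-46. -30.  31.  47.] x max [ 1. 13.]
-18 884 y [-32. -26.  26.  32.] x max [-8. 11.]
-12 681 y [-39. -26.  26.  39.] x max [-9. 11.]
-6 614 y [-39. -26.  26.  39.] x max [-9. 11.]
0 564 y [-39. -27.  27.  39.] x max [-9. 11.]
6 463 y [-38. -26.  26.  39.] x max [-9. 11.]
12 303 y [-36. -26.  26.  37.] x max [-10.  11.]
18 44 y [-26. -26.  26.  26.] x max [-7.  8.]
[0.0268 0.0015 0.1452] [0.0888 0.0018 0.1452]
```

View pics/p6.png

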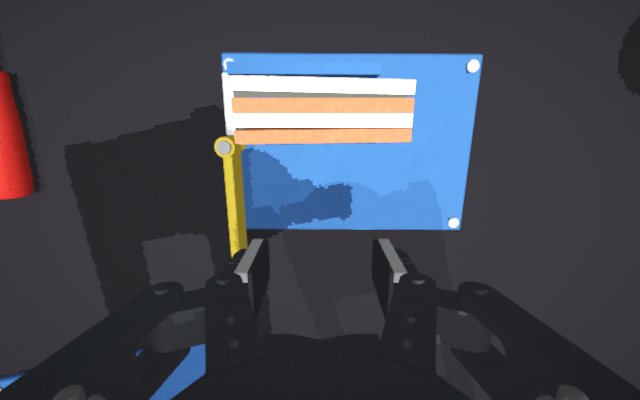

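```bash
python3 -m crank '[{"dx":0,"dy":0.01,"dz":0.08,"ax":0,"ay":0,"az":0,"jaw":0.2},{"dx":0.02,"dy":0.01,"dz":0.145,"ax":0,"ay":0,"az":0,"jaw":0.2},{"dx":0.04,"dy":0.01,"dz":0.145,"ax":0,"ay":0,"az":0,"jaw":0.2},{"dx":0.06,"dy":0.01,"dz":0.145,"ax":0,"ay":0,"az":0,"jaw":0.2},{"dx":0.07,"dy":0.01,"dz":0.145,"ax":0,"ay":0,"az":0,"jaw":0.2},{"dx":0.078,"dy":0.01,"dz":0.145,"ax":0,"ay":0,"az":0,"jaw":0.2},{"dx":0.084,"dy":0.01,"dz":0.145,"ax":0,"ay":0,"az":0,"jaw":0.2},{"dx":0.09,"dy":0.01,"dz":0.145,"ax":0,"ay":0,"az":0,"jaw":0.2},{"dx":0.096,"dy":0.01,"dz":0.145,"ax":0,"ay":0,"az":0,"jaw":0.2},{"dx":0.1,"dy":0.01,"dz":0.145,"ax":0,"ay":0,"az":0,"jaw":0.2},{"dx":0.1,"dy":0.01,"dz":0.145,"ax":0,"ay":0,"az":0,"jaw":0.2}]'
python3 - <<'E'
from h import *
im,d,P,T=look()
E
```

```text
t: 13.68
position: [0.5467, 0.0524, 0.0306]
orientation: [-0.0, 0.995, -0.104, -0.004]
ft_force: [-8.2, 2.8, 5.4]
gripper_width: 0.0513
[-42.9 -54.9  24.6] [-8.2  2.8  5.4] 0.05125848388645274 (array([0.1]), array([-0.008,  0.001, -1.   ]))
y -10 .............w...BBBBBBBBBwwwwwwwwBBBBBBBBwwwwwwwwBB
y -25 .........wwwwwwwwwwBBBBBBBwwwwwwwwBBBBBBBBwwwwwwwwBB
y -40 .................wBBBBBBBBwwwwwwwwBBBBBBBBwwwwwwwwBB
y -55 .................BBBBBBBBBwwwwwwwwBBBBBBBBwwwwwww.BB
y -70 .................BBBBBBBBBwwwwwwwwBBBBBBBBwwwwwww.BB
y -85 ........wwwwwwwwwwwBBBBBBBwwwwwwwwBBBBBBBBwwwwwwwww.
y -95 .............wB...BBBBBBBBwwwwwwwwBBBBBBBBwwwwwwwww.
x -34 [-84.7 -24.5] x -32 [-99.6  -1.5] x -30 [-99.7  -1.2] x -28 [-99.9  -1.3] x -26 [-99.5  -1.6] x -24 [-99.7  -1.5] x -22 [-99.3  -1.2] x -20 [-99.6  -1.3] x -18 [-99.5  -1.1] x -16 [-99.4  -1.2] x -14 [-99.5  -1.1] x -12 [-99.4  -1.4] x -10 [-99.7  -1. ] x -8 [-99.3  -1.1] x -6 [-99.4  -1. ] x -4 [-99.5  -1.2] x -2 [-99.6  -1.4] x 0 [-99.1  -0.7]
```

```bash
python3 -m crank '[{"dx":-0.02,"dy":0,"dz":0,"ax":0,"ay":0,"az":0,"jaw":0.2},{"dx":-0.08,"dy":0,"dz":0,"ax":0,"ay":0,"az":0,"jaw":0.2},{"dx":-0.1,"dy":0,"dz":-0.07,"ax":0,"ay":0,"az":0,"jaw":-1},{"dx":-0.12,"dy":0,"dz":-0.14,"ax":0,"ay":0,"az":0,"jaw":-1},{"dx":-0.162,"dy":-0.05,"dz":-0.14,"ax":0,"ay":0,"az":0,"jaw":-1},{"dx":-0.162,"dy":-0.12,"dz":-0.14,"ax":0,"ay":0,"az":0,"jaw":-1},{"dx":-0.162,"dy":-0.182,"dz":-0.14,"ax":0,"ay":0,"az":0,"jaw":-1},{"dx":-0.162,"dy":-0.182,"dz":-0.14,"ax":0,"ay":0,"az":0,"jaw":-1}]'
python3 - <<'E'
from h import *
im,d,P,T=look(); save("p7",im); S=cv2.cvtColor(im,cv2.COLOR_RGB2HSV)
y=(S[...,0]>20)&(S[...,0]<34)&(S[...,1]>100)&(d>0)&(P[...,2]>30)&(P[...,2]<37)
Q=P[y]; print(len(Q))
for x in range(-150,-30,10):
    k=Q[np.abs(Q[:,0]-x)<4]; 
    if len(k)>3: print(x,np.round(np.percentile(k[:,1],[3,97]),1))
print(delta(-119,36,35))
E
```

```text
t: 14.4
position: [0.4938, 0.1622, 0.1021]
orientation: [-0.002, 0.995, -0.103, 0.004]
ft_force: [0.4, 0.3, 0.4]
gripper_width: 0.0002
[-117.6   41.4   96.1] [0.4 0.3 0.4] 0.00018621674075936144 (array([0.32]), array([ 0.005,  0.001, -1.   ]))
y -10 .................BBBBBBBBBwwwwwwwwBBBBBBBwwwwwwwwBBB
y -25 .................BBBBBBBBBwwwwwwwwBBBBBBBBwwwwwwwBBB
y -40 .................BBBBBBBBBwwwwwwwwBBBBBBBwwwwwwwwBBB
y -55 .................BBBBBBBBBwwwwwwwwBBBBBBBBwwwwwwwBBB
y -70 .................BBBBBBBBBwwwwwwwwBBBBBBBBwwwwwwwBBB
y -85 .................BBBBBBBBBwwwwwwwwBBBBBBBBwwwwwwww..
y -95 .................BBBBBBBBBwwwwwwwwBBBBBBBBwwwwwwww..
x -34 [-82.9  -1.9] x -32 [-99.5  -0.6] x -30 [-99.4  -0.5] x -28 [-99.5  -0.6] x -26 [-99.6  -0.6] x -24 [-99.1  -0.5] x -22 [-99.3  -0.4] x -20 [-99.5  -0.3] x -18 [-99.4  -0.4] x -16 [-99.5  -0.3] x -14 [-99.6  -0.4] x -12 [-99.2  -0.4] x -10 [-99.3  -0.6] x -8 [-99.5  -0.2] x -6 [-99.4  -0.3] x -4 [-99.1  -0.2] x -2 [-99.5  -0.4] x 0 [-80.9  -0.1] 1553
-140 [ 4.7 10. ]
-130 [ 4.4 10.3]
-120 [ 4.5 10.3]
-110 [ 4.8 10.3]
-100 [ 4.7 10.4]
-90 [ 5.2 10.4]
-80 [ 5.2 10.6]
-70 [ 5.1 10.6]
-60 [ 5.4 10.7]
-50 [ 5.6 10.8]
-40 [ 5.2 13.8]
[-0.0019  0.0064  0.1211]
```

View pics/p7.png

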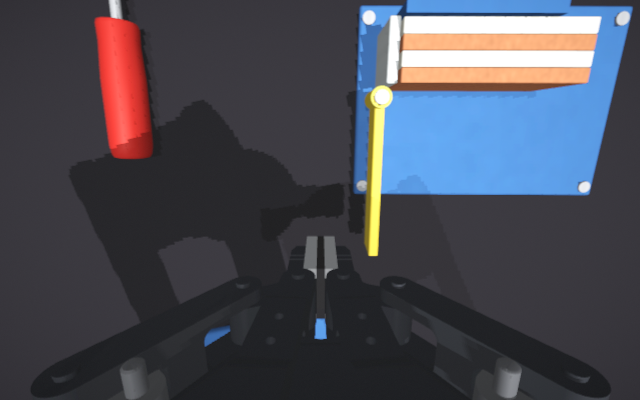

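```bash
python3 - <<'E'
from h import *
print("start",delta(-117,41,35))
for q in np.r_[1.56,1.45,1.3,1.15,1,.85,.7,.55,.4,.25,.12,0,-.04]:
    c=np.array([-39,8])+75*np.array([-np.sin(q),-np.cos(q)])+(3+11*abs(np.cos(q))+13.7*abs(np.sin(q)))*np.array([-np.cos(q),np.sin(q)])
    print(round(q,2),np.round(c,1),np.round(delta(c[0],c[1],35),3))
E
```

```text
start [ 0.0021 -0.0036  0.1211]
1.56 [-114.2   24. ] [0.008 0.03  0.121]
1.45 [-115.6   16.8] [0.005 0.045 0.121]
1.3 [-116.4    6.4] [0.003 0.066 0.121]
1.15 [-115.6   -4.4] [0.004 0.087 0.121]
1.0 [-113.2  -15.3] [0.009 0.109 0.121]
0.85 [-108.9  -26.1] [0.018 0.131 0.121]
0.7 [-102.8  -36.3] [0.03  0.151 0.121]
0.55 [-94.9 -45.7] [0.045 0.17  0.121]
0.4 [-85.2 -53.9] [0.065 0.186 0.121]
0.25 [-74.1 -60.5] [0.087 0.2   0.121]
0.12 [-63.4 -64.6] [0.108 0.208 0.121]
0.0 [-53. -67.] [0.129 0.213 0.121]
-0.04 [-50.5 -67.5] [0.134 0.214 0.121]
```

```bash
python3 -m crank '[{"dx":0.002,"dy":-0.003,"dz":0.07,"ax":0,"ay":0,"az":0,"jaw":-1},{"dx":0.002,"dy":-0.003,"dz":0.121,"ax":0,"ay":0,"az":0,"jaw":-1},{"dx":0.006,"dy":0.02,"dz":0.121,"ax":0,"ay":0,"az":0,"jaw":-1},{"dx":0.006,"dy":0.035,"dz":0.121,"ax":0,"ay":0,"az":0,"jaw":-1},{"dx":0.004,"dy":0.05,"dz":0.121,"ax":0,"ay":0,"az":0,"jaw":-1},{"dx":0.003,"dy":0.066,"dz":0.121,"ax":0,"ay":0,"az":0,"jaw":-1},{"dx":0.004,"dy":0.087,"dz":0.121,"ax":0,"ay":0,"az":0,"jaw":-1},{"dx":0.009,"dy":0.109,"dz":0.121,"ax":0,"ay":0,"az":0,"jaw":-1},{"dx":0.018,"dy":0.131,"dz":0.121,"ax":0,"ay":0,"az":0,"jaw":-1},{"dx":0.03,"dy":0.151,"dz":0.121,"ax":0,"ay":0,"az":0,"jaw":-1},{"dx":0.045,"dy":0.17,"dz":0.121,"ax":0,"ay":0,"az":0,"jaw":-1},{"dx":0.065,"dy":0.186,"dz":0.121,"ax":0,"ay":0,"az":0,"jaw":-1}]'
python3 - <<'E'
from h import *
print(torack(manip.get_obs()["position"]),delta(-85.2,-53.9,35),delta(-53,-67,35))
E
```

```text
t: 15.45
position: [0.5036, 0.0584, 0.0399]
orientation: [0.0, 0.995, -0.104, -0.0]
ft_force: [-0.3, 0.5, 0.3]
gripper_width: 0.0005
[-86.32765049 -58.05951785  33.90946131] [ 0.0023 -0.0083 -0.0022] [ 0.0666  0.018  -0.0022]
```

```bash
python3 -m crank '[{"dx":0.02,"dy":0.009,"dz":0,"ax":0,"ay":0,"az":0,"jaw":-1},{"dx":0.036,"dy":0.014,"dz":0,"ax":0,"ay":0,"az":0,"jaw":-1},{"dx":0.05,"dy":0.018,"dz":0,"ax":0,"ay":0,"az":0,"jaw":-1},{"dx":0.06,"dy":0.02,"dz":0,"ax":0,"ay":0,"az":0,"jaw":-1},{"dx":0.066,"dy":0.02,"dz":0,"ax":0,"ay":0,"az":0,"jaw":-1},{"dx":0.07,"dy":0.02,"dz":0,"ax":0,"ay":0,"az":0,"jaw":-1},{"dx":0.073,"dy":0.02,"dz":0,"ax":0,"ay":0,"az":0,"jaw":-1},{"dx":0.073,"dy":0.02,"dz":0,"ax":0,"ay":0,"az":0,"jaw":-1},{"dx":0.073,"dy":0.02,"dz":0,"ax":0,"ay":0,"az":0,"jaw":-1}]'
python3 - <<'E'
from h import *
im,d,P,T=look(); S=cv2.cvtColor(im,cv2.COLOR_RGB2HSV)
y=(S[...,0]>20)&(S[...,0]<34)&(S[...,1]>100)&(d>0)&(P[...,2]>30)&(P[...,2]<37); Q=P[y]; print(len(Q))
for v in range(-100,20,10):
    k=Q[np.abs(Q[:,1]-v)<4]
    if len(k)>3: print(v,np.round(np.percentile(k[:,0],[3,97]),1))
E
```

```text
t: 16.2
position: [0.5346, 0.043, 0.0394]
orientation: [0.0, 0.995, -0.104, -0.002]
ft_force: [-4.9, 1.1, 1.6]
gripper_width: -0.0
[-52.7 -66.7  33.4] [-4.9  1.1  1.6] -2.5584910295753216e-05 (array([0.14]), array([-0.004,  0.   , -1.   ]))
y -10 ..................BBBBBBBBwwwwwwwwBBBBBBBBwwwwwwwwBB
y -25 .................BBBBBBBBBwwwwwwwwBBBBBBBBwwwwwwwwBB
y -40 .................BBBBBBBBBwwwwwwwwBBBBBBBBwwwwwwwwBB
y -55 ...ww.............BBBBBBBBwwwwwwwwBBBBBBBBwwwwwwwwBB
y -70 .......ww.........BBBBBBBBwwwwwwwwBBBBBBBBwwwwwwwwBB
y -85 ..................BBBBBBBBwwwwwwwwBBBBBBBBwwwwwwww..
y -95 ..................BBBBBBBBwwwwwwwwBBBBBBBBwwwwwwww..
x -32 [-99.5  -1.2] x -30 [-100.    -1.2] x -28 [-99.6  -1.4] x -26 [-99.9  -1.6] x -24 [-99.6  -1.3] x -22 [-99.5  -1.1] x -20 [-99.6  -1.3] x -18 [-99.7  -1.1] x -16 [-99.3  -1. ] x -14 [-99.8  -1. ] x -12 [-99.8  -1.4] x -10 [-99.5  -1.1] x -8 [-99.5  -1.2] x -6 [-99.4  -1.1] x -4 [-99.6  -0.8] x -2 [-99.7  -1.1] x 0 [-98.5  -0.8] 2339
-90 [-41.8 -37.4]
-80 [-41.9 -37.5]
-70 [-42.1 -37.5]
-60 [-41.9 -37.5]
-50 [-41.9 -37.4]
-40 [-42.1 -37.5]
-30 [-41.8 -37.5]
-20 [-41.5 -37.6]
-10 [-41.4 -37.4]
0 [-43.  -36.9]
10 [-45.2 -33.4]
```

Gate shut and firmly on its stop. Retract and check a last time.

```bash
python3 -m crank '[{"dx":-0.02,"dy":0,"dz":0,"ax":0,"ay":0,"az":0,"jaw":-1},{"dx":-0.08,"dy":0,"dz":0,"ax":0,"ay":0,"az":0,"jaw":-1},{"dx":-0.1,"dy":0,"dz":-0.08,"ax":0,"ay":0,"az":0,"jaw":-1},{"dx":-0.1,"dy":0,"dz":-0.14,"ax":0,"ay":0,"az":0,"jaw":-1},{"dx":-0.1,"dy":0,"dz":-0.14,"ax":0,"ay":0,"az":0,"jaw":-1},{"dx":-0.1,"dy":0,"dz":-0.14,"ax":0,"ay":0,"az":0,"jaw":-1}]'
python3 - <<'E'
from h import *
im,d,P,T=look(); save("p8",im); S=cv2.cvtColor(im,cv2.COLOR_RGB2HSV)
y=(S[...,0]>20)&(S[...,0]<34)&(S[...,1]>100)&(d>0)&(P[...,2]>30)&(P[...,2]<37)&(P[...,1]<0)&(P[...,1]>-92); Q=P[y]; print("gate q",-np.polyfit(Q[:,1],Q[:,0],1)[0],Q[:,0].mean())
E
```

```text
t: 16.75
position: [0.4905, 0.0532, 0.1119]
orientation: [-0.0, 0.995, -0.104, 0.004]
ft_force: [-1.0, 0.0, 0.1]
gripper_width: 0.0002
[-98.  -65.9 105.9] [-1.   0.   0.1] 0.00018104424068062175 (array([0.13]), array([ 0.004, -0.   , -1.   ]))
y -10 ..................BBBBBBBwwwwwwwwwBBBBBBBwwwwwwwwBBB
y -25 ..................BBBBBBBwwwwwwwwwBBBBBBBwwwwwwwwwBB
y -40 .................BBBBBBBBwwwwwwwwwBBBBBBBwwwwwwwwwBB
y -55 .................BBBBBBBBwwwwwwwwwBBBBBBBwwwwwwwwBBB
y -70 .................BBBBBBBBwwwwwwwwwBBBBBBBwwwwwwwwBBB
y -85 .................BBBBBBBBwwwwwwwwwBBBBBBBwwwwwwwww..
y -95 .................BBBBBBBBwwwwwwwwwBBBBBBBBwwwwwwww..
x -32 [-99.9  -1.8] x -30 [-99.8  -1.4] x -28 [-100.2   -1.7] x -26 [-99.6  -1.5] x -24 [-99.4  -1. ] x -22 [-99.5  -1.2] x -20 [-99.4  -1.4] x -18 [-99.8  -1.2] x -16 [-99.5  -1.3] x -14 [-99.5  -1.2] x -12 [-99.7  -0.8] x -10 [-99.7  -1.3] x -8 [-99.4  -1.3] x -6 [-99.5  -1. ] x -4 [-99.5  -1.2] x -2 [-99.7  -1.3] x 0 [-97.2  -0.7] gate q 0.0014384391096009604 -39.51600872546892
```

```bash
python3 -c "
from plant import manip
print(manip.close_job())"
```

```text
the job is handed in; nothing more can be done
None
```

The four plates now stand upright in the middle-sized rack, tight against the backstop and flush with the fence, with the keeper gate shut. I handed the job in at about 17 s of the 61 s allowed, and it reported no verdict.

**What I did:** I pushed the plates' feet in from the front until the row stood up, then slid all four ends to the fence. I pressed the row tight again with two fingers spread, then swung the gate shut from its outer side.

**Last checks (wrist depth camera, after backing off):**
- **Row:** the four plates show as touching 8 mm bands, parallel to the backstop, with the front plate's face about 33 mm out. That is within about 1 mm of a fully packed row.
- **Ends:** all lie within about 1–2 mm of the fence, against the 3.5 mm allowed.
- **Gate:** its angle measures about 0.001 rad, and the robot is touching nothing.

**What went wrong or stayed unconfirmed:**
- **First push:** with the broad side of the gripper, it stalled at about 25 N, probably because the finger linkage touched the plates' tops. I turned the tool 90° and the push then went through.
- **Refused command:** one early move was rejected because keys were missing. Nothing moved.
- **Final picture:** the viewer had reached its 12-picture limit, so the last check is depth numbers only.
- **Jar, beaker and screwdriver:** I did not measure these again at the end. No move was planned near them.

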